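Nip a turned handle in a screw vice with the slack taken up

TASK

The little screw vice is closed too far for the turned walnut handle, and its screw has slack. Turn the T-knob anticlockwise until the jaw stands clearly wider than the handle, stand the handle upright on the vice's bed in the V jaw, then turn the knob clockwise, through the slack, until the jaw nips the handle lightly by feel - about 10 N, never as much as 20 N, for the walnut dents. Let go and leave it standing so held, without disturbing the slip stone and the chisel beside the vice.

Things in the scene. Friction and masses are not known exactly. Their poses are not given: they have to be found in the camera images.
- seat (a point): Where the handle is to stand, within 3 mm: on the flat bed (14 mm above the bench) of the fixed grey vice (bed 104 x 274 mm). z up; +y points to the V jaw (two bright upright faces 120 degrees apart, top 58 mm above the bench), -y to the moving jaw and, 148 mm away, the knob. The V jaw is bolted where a 42 mm cylinder in it stands at this point or up to 1.5 mm off along y, differing from run to run.
- opening (a joint): Opening of the moving jaw in m, 0 to 0.020, growing as it opens. From the plate's face to the seat's axis is 0.0095 m + this value. Where it meets the handle differs from run to run, from 0.008 to 0.013 (the V jaw's bolting, and the handle is not quite round). It starts between 0.0057 and 0.0075, too narrow, and slides with about 3 N of friction.
- knob_grip (a point): Middle of the grip of the dark steel T-knob on the vice's gear housing, on the knob's upright axis, 98 mm above the bench: a bar 58 long along this point's x, 12 thick, from 80 to 104 mm above the bench. Pinch it across the 12 mm from above. Under it a hub 26 mm across; the housing's top is at 60 mm. z up.
- knob (a joint): Turn of the knob, rad, 0 to 2.4 (starts near 0.66). Anticlockwise from above grows and opens the jaw, clockwise closes it, 10 mm a rad (steep screw), with 0.4 rad of slack in all that starts anywhere between its ends. Turning takes about 0.2 N m; moving the jaw adds 0.03, each 10 N of nip 0.1 N m. The knob stays where left; only with the slack taken up does a nip over 3 N last.
- handle_mid (a point): Centre, half-way up, of the turned walnut tool handle standing upright on the bench: 139 mm tall, about 41 mm across from its foot to 80 mm up, then tapering to 25 mm at the top; z up along it; about 0.11 kg. Grip it 90 to 105 mm above its foot (about 36 mm across), clear of the jaws.
- handle: The same walnut handle; its origin is the centre of its foot, z up along it.
- slip_stone: Bystander: grey slip stone 34 x 78 x 13 mm lying beside the vice on the robot's side; origin at the centre of its underside.
- chisel: Bystander: wood-handled chisel 62 x 230 x 29 mm lying beside the vice on the far side; origin at the centre of its underside.
- jaw: The moving jaw. Its origin moves along the vice's y axis with it and lies at bench height, 11 mm in front of (+y) its plate's face.
- jaw_face (a point): Bright plate on the moving jaw, 54 mm wide, 44 high, its top 60 mm above the bench; this point is the middle of its flat front face, which presses the handle. Axes as for seat; it slides along y.
Things that resemble listed ones, but are neither listed nor needed, are in the scene too. Of the things like the handle, leave any that is blue or yellow; of the rest the smaller one is meant.

How it is judged:
By the outcome, as a careful person would: the job done as asked, in the order asked, and still so for the second after the job is handed in, with the robot touching nothing.
It also fails if it takes over 72 s, if anything falls off the work surface, if the arm or the gripper's body presses on something with over 40 N, if the wrist force passes 120 N, or if a joint passes its speed limit or range.

ROBOT

A 6-joint arm with a two-finger parallel gripper is mounted at the origin on a cart in front of the work surface, level with it; the furniture and walls round the work are solid. World frame = base frame: x ahead of the robot, y to its left, z up, the work surface at z = 0. Lengths are in m, angles in rad, forces in N, time in s.
With the tool pointing down it reaches from about 0.375 to 0.975 m from the base axis. Payload 3.8 kg.
Tool frame: the origin (TCP) lies midway between the tips of the shut fingers; the grasp point (between the pads) lies 19 mm behind it; x points along the fingers, y is the direction in which the jaws open and shut, and the axes are right-handed (so a half turn about x gives the same grasp; the last joint's range is limited). The gripper opens to 88 mm and grips with 3 to 60 N. Pads are 18 mm wide; open, the fingers measure 123 mm over their backs; the gripper's body (75 mm by 187 mm) begins 45 mm behind the grasp point.
Start: joints at [-1.282, 0.264, 1.604, -0, 1.274, -0.037], TCP at [0.216, -0.639, 0.239] pointing down, gripper open.
Joint ranges: [-2.63, 2.63], [-0.94, 2.18], [0.31, 2.57], [-1.31, 4.45], [0, 2.66], [-2.55, 2.55]. Speed limits (rad/s): [2.57, 2.57, 3.14, 3.14, 3.14, 3.14].

INTERFACE

Orientations are given as a rotation vector (axis times angle).
In Python, from cell import manip, inverse_kinematics, cams, order gives the robot as it stands. Calls block until the motion is done:
- manip.move_pose(position, orientation): joint-space move of the TCP to a pose.
- manip.move_linear(position, rate=0.15, rot=None): straight line of the TCP; rot=None keeps the orientation; rate is the mean speed in m/s.
- manip.set_joints(angles): joint-space move.
- manip.set_gripper(opening, force=None): finger opening in m; force is the grip in N (None keeps the last); returns when the fingers have stopped.
- manip.dwell(seconds).
- inverse_kinematics(position, orientation): joint angles nearest the present ones, or None.
- manip.state(): the state.
- cams.capture(name): name is "scene" or "top" or "wrist"; returns a dict with "image" (420x560x3 uint8, blue, green, red), "z_map" (420x560 float32, m along the optical axis (not along the pixel's ray), 0 where there is no reading), "intrinsics" (3x3 intrinsics, pixels), "position" and "orientation" of the camera in the world; the wrist camera has in their place "T_tool_cam" (4x4, takes a point from camera to tool coordinates, whose origin is the TCP and whose axes are the tool frame's). Camera axes: x right, y down, z forward; pixel columns grow to the right and rows downward; lengths in m; the calibration is good to about 2 mm. A picture is of the moment at which its call begins: read the wrist's pose just before it.
A pose or a line that the arm cannot do raises manip.IKError and nothing moves.
- order.close_job(): hands the job in, once; it reports no verdict.
The state is a dict: "clock": time; "joint_pos": joint angles; "joint_velocities": joint speeds; "tau": joint torques, N m; "tool_pos": TCP position; "tcp_rot": TCP orientation; "contact_force": force on the tool from outside, world axes, zero at the start; "moment": the same for the moment, N m; "gripper_width": finger opening in m.
Only numpy, scipy, OpenCV 4.12 (cv2) and the standard library are available. Lean on these libraries where they do the work, as an engineer would, in place of code of your own. Each camera call takes 0.05 s, during which the arm holds its last target.

## Working session

There is one attempt and no reset: what is moved stays moved. The work goes in short steps, each a Python script; the robot and the scene stay as the last script left them, time stands still between calls to the robot, and variables do not carry over. Pictures are saved under pics/ and viewed, and the job is handed in when it is done.

```bash
ls; mkdir -p pics; python3 - <<'E'
from cell import manip, cams
import cv2,numpy as np
print(manip.state())
for n in ("scene","top"):
    c=cams.capture(n); cv2.imwrite(f"pics/{n}0.png",c["image"]); np.savez(f"{n}0.npz",**{k:np.array(v) for k,v in c.items()})
    print(n,c["intrinsics"],c["position"],c["orientation"])
E
```

```text
pics
{'clock': 0.0, 'joint_pos': array([-1.28189221e+00,  2.64739729e-01,  1.60533177e+00, -2.04640549e-05,
        1.27369956e+00, -3.69003751e-02]), 'joint_velocities': array([-6.82265647e-04,  1.20176245e-03,  8.61379788e-04, -3.47531427e-06,
        4.50029722e-04, -7.11350931e-04]), 'tau': array([ 1.68090195e-03, -5.02105451e+01, -3.56870627e+01,  7.31154042e-02,
        2.93130835e-02, -1.52712369e-04]), 'tool_pos': array([ 0.21584216, -0.63882893,  0.23741985]), 'tcp_rot': array([ 2.04572555,  0.33852704, -2.04633342]), 'contact_force': array([-0.04501967,  0.07477838,  0.68760754]), 'moment': array([-0.04830641,  0.01658585, -0.03786973]), 'gripper_width': 0.08809164977017507}
scene [[526.67997322   0.         276.58083632]
 [  0.         526.67997322 206.46192094]
 [  0.           0.           1.        ]] [-0.2402911   0.58795443  0.61270487] [-1.23293085  2.0219424  -1.12809503]
top [[473.07787374   0.         280.45601135]
 [  0.         473.07787374 200.56793392]
 [  0.           0.           1.        ]] [0.38700522 0.17398142 1.09053842] [-2.09290176  2.15511359 -0.18370093]
```

View pics/scene0.png

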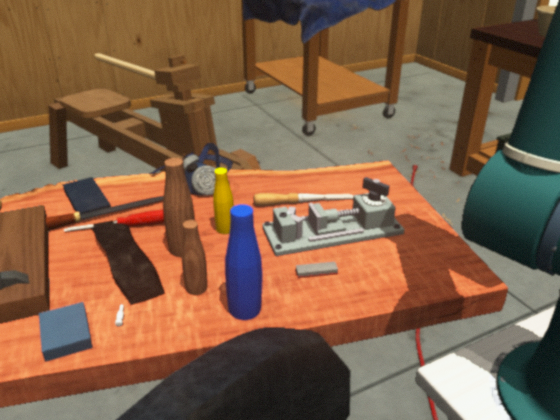

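View pics/top0.png

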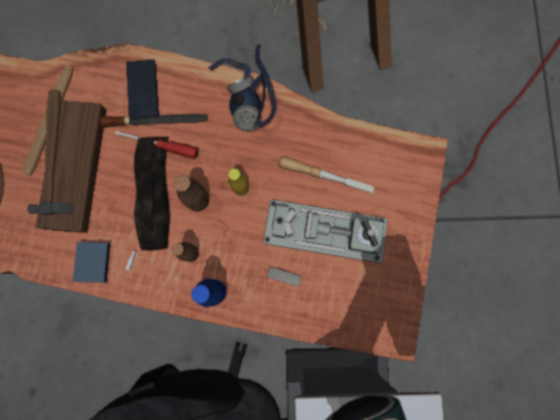

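Four things look like the handle: a tall brown one (scene 177,207 / top 190,190), a small brown one (scene 193,258 / top 185,252), a blue one (scene 243,262) and a yellow one (scene 223,203). Blue and yellow are ruled out, and of the browns the smaller one at top (185,252) is meant. I'll confirm that with a crop and measurements. The vice is at top (325,230), with its knob at (368,233), the stone at (283,276) and the chisel at (325,175).

```bash
cat > h.py <<'E'
import numpy as np, cv2
from scipy.spatial.transform import Rotation as R
def load(f):
    d=np.load(f); return {k:d[k] for k in d.files}
def cloud(c,T=None):
    z=c["z_map"].astype(float);K=c["intrinsics"]
    v,u=np.mgrid[:z.shape[0],:z.shape[1]]
    P=np.stack([(u-K[0,2])/K[0,0]*z,(v-K[1,2])/K[1,1]*z,z],-1)
    if T is None: Rm=R.from_rotvec(c["orientation"]).as_matrix();t=c["position"]
    else: Rm=T[:3,:3];t=T[:3,3]
    W=P@Rm.T+t; W[z<=0]=np.nan
    return W
def ray(c,u,v,h,T=None):
    K=c["intrinsics"]; 
    if T is None: Rm=R.from_rotvec(c["orientation"]).as_matrix();t=c["position"]
    else: Rm=T[:3,:3];t=T[:3,3]
    d=Rm@np.array([(u-K[0,2])/K[0,0],(v-K[1,2])/K[1,1],1]); return t+d*(h-t[2])/d[2]
E
python3 - <<'E'
from h import *
s=load("scene0.npz");t=load("top0.npz")
a=cv2.resize(s["image"][150:305,120:275],None,fx=3.5,fy=3.5,interpolation=cv2.INTER_CUBIC)
b=cv2.resize(t["image"][190:300,160:400],None,fx=3.3,fy=3.3,interpolation=cv2.INTER_CUBIC)
cv2.imwrite("pics/c1.png",a);cv2.imwrite("pics/c2.png",b)
W=cloud(t);S=cloud(s)
for n,u,v in(("small",180,252),("tall",184,183),("blue",203,294),("yellow",235,175),("knob",368,233),("stone",283,276),("chisel",300,166),("bench",250,230)): print(n,W[v,u].round(4))
# small: points
for C,nm in((W,"top"),(S,"scene")):
    m=(abs(C[...,0]-W[252,180][0])<.05)&(abs(C[...,1]-W[252,180][1])<.05)&(C[...,2]>.02)
    p=C[m];print(nm,len(p),p.min(0),p.max(0))
    for lo in np.arange(.02,.15,.02):
        q=p[(p[:,2]>=lo)&(p[:,2]<lo+.02)]
        if len(q):print(lo.round(3),len(q),q.min(0).round(4),q.max(0).round(4))
E
```

```text
small [0.461  0.3832 0.138 ]
tall [0.5903 0.3645 0.1933]
blue [0.3775 0.3259 0.2016]
yellow [0.6164 0.2707 0.1385]
knob [ 0.4922 -0.0032  0.1002]
stone [0.4101 0.178  0.0139]
chisel [0.6607 0.1311 0.0246]
bench [0.5176 0.2512 0.0021]
top 409 [0.44729239 0.36724328 0.02081272] [0.4881806  0.40478898 0.14293353]
0.02 24 [0.4484 0.3679 0.0208] [0.4837 0.3853 0.0395]
0.04 33 [0.4473 0.3681 0.0405] [0.4861 0.3874 0.0588]
0.06 53 [0.4484 0.3672 0.061 ] [0.4882 0.3974 0.0796]
0.08 92 [0.4482 0.3692 0.0803] [0.4864 0.4048 0.0999]
0.1 64 [0.453  0.3731 0.1001] [0.4823 0.3974 0.1198]
0.12 112 [0.4555 0.3765 0.1203] [0.4795 0.3995 0.14  ]
0.14 31 [0.4569 0.3764 0.14  ] [0.479  0.3988 0.1429]
scene 1354 [0.44407682 0.3686168  0.02024025] [0.47820042 0.40955246 0.14105269]
0.02 207 [0.4458 0.3707 0.0202] [0.4693 0.4096 0.04  ]
0.04 225 [0.4448 0.3686 0.04  ] [0.4708 0.4095 0.0598]
0.06 245 [0.4441 0.3693 0.06  ] [0.4703 0.4092 0.0799]
0.08 244 [0.4466 0.3704 0.0802] [0.4718 0.4085 0.0999]
0.1 195 [0.4488 0.3742 0.1   ] [0.47   0.4036 0.12  ]
0.12 229 [0.4521 0.3763 0.12  ] [0.4782 0.4006 0.1399]
0.14 9 [0.4558 0.3849 0.14  ] [0.4736 0.3984 0.1411]
```

View pics/c1.png

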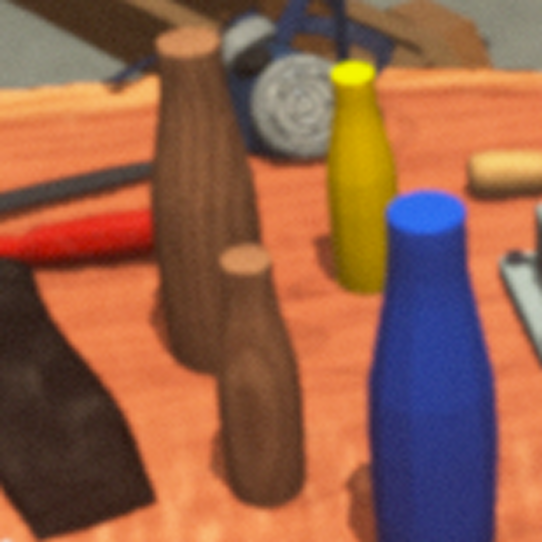

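View pics/c2.png

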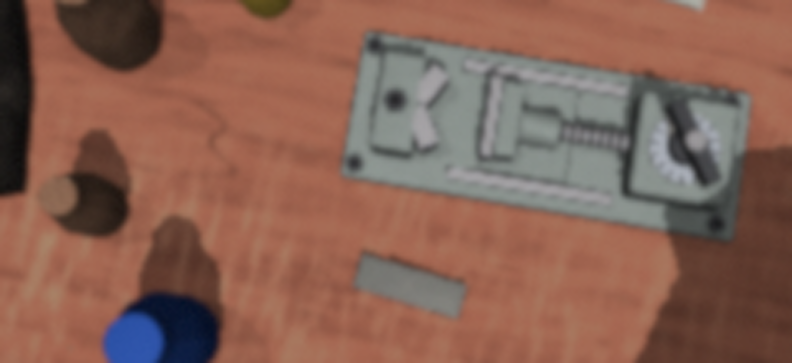

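The crop shows the small plain brown turned handle at scene (193,258). It is about 140 mm tall and 40 mm across, while the tall one is 193 mm, so this is the one meant. The vice's V jaw is at the left (+y) end and its knob at the right, turned oblique. Next I'll look from above with the wrist camera.

```bash
cat >> h.py <<'E'
def down(yaw):
    # tool x = -z world, tool y = (cos yaw, sin yaw,0)
    x=np.array([0,0,-1.]);y=np.array([np.cos(yaw),np.sin(yaw),0]);z=np.cross(x,y)
    return R.from_matrix(np.stack([x,y,z],1)).as_rotvec()
def toolT(s):
    T=np.eye(4);T[:3,:3]=R.from_rotvec(s["tcp_rot"]).as_matrix();T[:3,3]=s["tool_pos"];return T
E
python3 - <<'E'
from h import *
from cell import manip,cams,inverse_kinematics
t=load("top0.npz")
C=[ray(t,u,v,.013) for u,v in((271.5,199.7),(386.7,218.2),(381,262.7),(264,243))]
for c in C: print(c.round(4))
C=np.array(C); cen=C.mean(0);print(cen, [np.linalg.norm(C[i]-C[(i+1)%4]) for i in range(4)])
ax=(C[0]+C[3]-C[1]-C[2]);ax/=np.linalg.norm(ax);print("vice +y dir",ax, np.degrees(np.arctan2(ax[1],ax[0])))
c=cams.capture("wrist");print(c["T_tool_cam"],c["intrinsics"])
s=manip.state(); print(R.from_rotvec(s["tcp_rot"]).as_matrix().round(3))
for yaw in np.arange(-180,180,30):
    q=inverse_kinematics([.49,.0,.083],down(np.radians(yaw)));print(yaw,None if q is None else np.round(q,2))
E
```

```text
[0.5853 0.1995 0.013 ]
[ 0.5342 -0.0637  0.013 ]
[ 0.4334 -0.0439  0.013 ]
[0.4856 0.2191 0.013 ]
[0.50962973 0.07772412 0.013     ] [np.float64(0.2680985311377858), np.float64(0.1027435644000865), np.float64(0.26814185874541885), np.float64(0.10167115745995148)]
vice +y dir [0.19264037 0.98126943 0.        ] 78.8930866050586
[[-8.40411120e-04 -3.18323011e-01  9.47981938e-01 -1.45531694e-01]
 [ 9.99998666e-01 -1.59534547e-03  3.50824012e-04 -2.72314029e-04]
 [ 1.40068333e-03  9.47980968e-01  3.18323927e-01 -8.22006443e-02]
 [ 0.00000000e+00  0.00000000e+00  0.00000000e+00  1.00000000e+00]] [[289.92208705   0.         278.26829394]
 [  0.         289.92208705 209.60665024]
 [  0.           0.           1.        ]]
[[-0.     0.32  -0.947]
 [ 0.002 -0.947 -0.32 ]
 [-1.    -0.002 -0.   ]]
-180 None
-150 None
-120 [-0.05  0.07  2.14  0.    0.93  2.04]
-90 [-0.05  0.07  2.14 -0.    0.93  1.52]
-60 [-0.05  0.07  2.14 -0.    0.93  1.  ]
-30 [-0.05  0.07  2.14  0.    0.93  0.47]
0 [-0.05  0.07  2.14 -0.    0.93 -0.05]
30 [-0.05  0.07  2.14  0.    0.93 -0.57]
60 [-0.05  0.07  2.14 -0.    0.93 -1.1 ]
90 [-0.05  0.07  2.14 -0.    0.93 -1.62]
120 [-0.05  0.07  2.14 -0.    0.93 -2.15]
150 None
```

```bash
python3 - <<'E'
from h import *
from cell import manip,cams
manip.move_pose([.545,.085,.17],down(np.radians(-80)))
s=manip.state(); c=cams.capture("wrist"); print(s["clock"],s["tool_pos"],s["moment"],s["contact_force"])
np.savez("w1.npz",T=toolT(s)@c["T_tool_cam"],**{k:np.array(v) for k,v in c.items()})
cv2.imwrite("pics/w1.png",c["image"])
E
```

```text
2.9583 [0.54529407 0.0843164  0.17008502] [ 0.0537397  -0.04794868 -0.01447809] [-0.49194918 -0.08137504 -0.57744749]
```

View pics/w1.png

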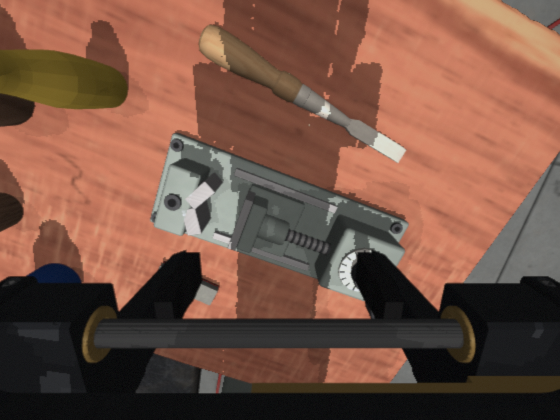

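The wrist view shows the V jaw at (200,205), the jaw block at (265,215) and the knob hidden behind the right finger near (365,265). I'll shift toward the robot to uncover it.

```bash
python3 - <<'E'
from h import *
from cell import manip,cams
manip.move_pose([.435,.05,.17],down(np.radians(-95)))
s=manip.state(); c=cams.capture("wrist"); print(s["clock"],s["tool_pos"],s["moment"],s["contact_force"])
np.savez("w2.npz",T=toolT(s)@c["T_tool_cam"],**{k:np.array(v) for k,v in c.items()})
cv2.imwrite("pics/w2.png",c["image"])
im=c["image"][60:300,120:440];cv2.imwrite("pics/w2c.png",cv2.resize(im,None,fx=2.5,fy=2.5,interpolation=cv2.INTER_CUBIC))
E
```

```text
3.5417 [0.43505204 0.04957267 0.17040296] [ 0.04499992 -0.00156584 -0.02748952] [ 0.82639309 -0.24578146  0.07182727]
```

View pics/w2c.png

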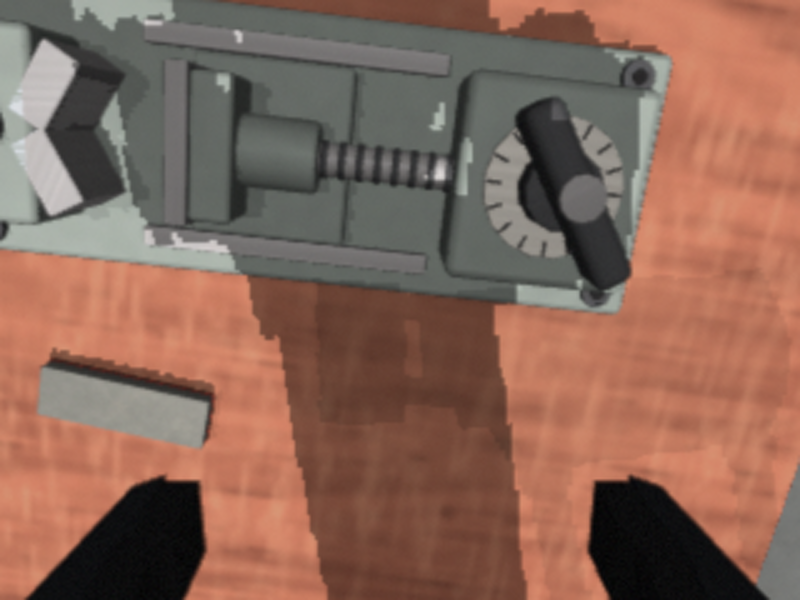

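The crop shows the T-bar from crop (543,105) to (612,280) with its hub cap at (582,197), the plate's top at (175,140) and the V-jaw faces at (50,130). I'll measure them in metric.

```bash
python3 - <<'E'
from h import *
for f in("w2","w1"):
    c=load(f+".npz");W=cloud(c,c["T"])
    reg=(W[...,0]>.4)&(W[...,0]<.62)&(W[...,1]>-.1)&(W[...,1]<.24)
    reg[300:]=False
    if f=="w1": reg[250:]=False
    b=W[np.isfinite(W[...,2])&(abs(W[...,0]-.4)<.02)&(abs(W[...,1]-.1)<.03)];print(f,"bench z",np.median(b[:,2]) if len(b) else None)
    if f=="w2":
        m=reg&(W[...,2]>.09)
        p=W[m];print("knob",len(p),p.min(0),p.max(0),np.median(p[:,2]))
        q=p[(p[:,2]<.12)]
        r=cv2.minAreaRect((q[:,:2]*1000).astype(np.float32));print(r)
        v,u=np.nonzero(m);print("px",u.min(),u.max(),v.min(),v.max())
    # bed base footprint: z 0.009..0.018
    m=reg&(W[...,2]>.0095)&(W[...,2]<.018)
    q=W[m];print("bed",len(q),np.median(q[:,2]))
    # drop stone
    q=q[q[:,0]>.43]; r=cv2.minAreaRect((q[:,:2]*1000).astype(np.float32));print(r)
    m=(reg&(W[...,2]>.055)&(W[...,2]<.064))
    H=np.where(m,255,0).astype(np.uint8);cv2.imwrite(f"pics/{f}_m60.png",H)
E
```

```text
w2 bench z -0.0005893967249768484
knob 10492 [ 0.42053651 -0.0387227   0.09003049] [0.5221483  0.13149921 0.24894397] 0.20720011891070597
((494.2502136230469, -9.238929748535156), (58.26149368286133, 13.579022407531738), 20.412025451660156)
px 0 559 99 299
bed 11650 0.013339266771899672
((485.5033264160156, 81.31437683105469), (272.8454284667969, 157.2205352783203), 78.74429321289062)
w1 bench z -0.0006026400014136901
bed 7321 0.01338130935832682
((542.8358764648438, 82.39579010009766), (129.9168701171875, 289.52471923828125), 9.840838432312012)
```

View pics/w2_m60.png

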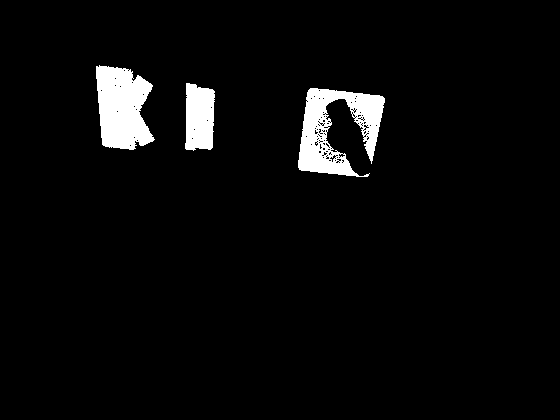

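View pics/w1_m60.png

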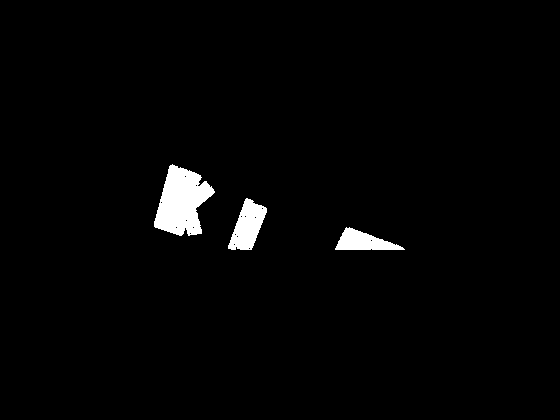

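```bash
python3 - <<'E'
from h import *
c=load("w2.npz");W=cloud(c,c["T"])
# bar
m=(W[...,2]>.098)&(W[...,2]<.112)&(W[...,0]>.44)&(W[...,0]<.54)&(W[...,1]<.05)&(W[...,1]>-.06);m[250:]=False
q=W[m];print(len(q));d=q[:,:2]-q[:,:2].mean(0);u,s,vt=np.linalg.svd(d,full_matrices=False);print("bar PCA",q.mean(0),np.degrees(np.arctan2(vt[0,1],vt[0,0])))
print(cv2.minAreaRect((q[:,:2]*1000).astype(np.float32)), np.percentile(q[:,2],[5,50,95]))
for lo,hi,mn in((.055,.064,100),):
    for f in("w2","w1"):
        c=load(f+".npz");W=cloud(c,c["T"])
        H=cv2.imread(f"pics/{f}_m60.png",0)
        n,l,st,ce=cv2.connectedComponentsWithStats(H)
        for i in range(1,n):
            if st[i,4]<mn: continue
            q=W[l==i]; r=cv2.minAreaRect((q[:,:2]*1000).astype(np.float32)); print(f,st[i].tolist(),np.round(r[0],1),np.round(r[1],1),round(r[2],1),np.median(q[:,2]).round(4))
c=load("w2.npz");W=cloud(c,c["T"])
m=(W[...,2]>.009)&(W[...,0]>.4)&(W[...,0]<.62)&(W[...,1]>-.1)&(W[...,1]<.24);m[270:]=False
for f in("w2","w1"):
    c=load(f+".npz");W=cloud(c,c["T"]);m=(W[...,2]>.009)&(W[...,2]<.1);m[275:]=False
    n,l,st,ce=cv2.connectedComponentsWithStats(m.astype(np.uint8))
    for i in range(1,n):
        if st[i,4]<400: continue
        q=W[l==i]; q=q[q[:,2]<.02]
        if len(q)<50: continue
        r=cv2.minAreaRect((q[:,:2]*1000).astype(np.float32)); print(f,st[i].tolist(),np.round(r[0],1),np.round(r[1],1),round(r[2],1))
E
```

```text
1404
bar PCA [ 0.49563752 -0.00811461  0.10345043] -158.17765307274303
((494.2042236328125, -9.256046295166016), (58.163330078125, 13.579022407531738), 20.412025451660156) [0.10066757 0.10344592 0.10598623]
w2 [96, 65, 59, 85, 3680] [530.4 170.8] [45.7 65.7] 79.0 0.0574
w2 [185, 83, 30, 68, 1746] [517.9 109.4] [23.5 53.9] 77.7 0.0587
w2 [298, 88, 87, 89, 4027] [494.4  -9.3] [66.  69.9] 78.7 0.0595
w1 [154, 164, 61, 72, 2716] [531.  171.3] [45.7 65.2] 79.0 0.0574
w1 [228, 198, 39, 52, 1179] [518.3 109.8] [23.  54.2] 78.8 0.0587
w1 [335, 227, 70, 23, 897] [527.  -10.1] [23.1 67.8] 10.2 0.0591
w2 [0, 0, 42, 42, 1540] [612.4 259.2] [14.2 37.4] 52.1
w2 [96, 48, 293, 138, 28668] [511.4  76.1] [272.8 104.3] 78.7
w2 [135, 205, 69, 34, 1385] [411.2 174.6] [74.8 25.2] 71.1
w2 [0, 235, 68, 40, 2259] [390.1 316.4] [54.9 23.3] 27.5
w1 [199, 24, 165, 115, 4259] [653.1  92. ] [172.5  28.6] 73.7
w1 [25, 49, 100, 60, 3921] [620.4 258.8] [17.8 40.3] 87.4
w1 [0, 93, 30, 34, 778] [581.1 349.8] [ 8.  34.7] 59.9
w1 [150, 133, 259, 142, 20103] [512.   77.3] [273.5 104.1] 78.8
w1 [0, 195, 19, 37, 470] [473.4 373.1] [36.4 13.2] 12.6
```

Vice +y is at 78.8° in world. The knob axis is near (0.494,-0.009) with the bar at about 21°, and the seat should be near (0.523,0.136). The plate edge gives a starting opening of about 5.6 to 6 mm. Next I'll take the knob, gently at first.

```bash
python3 - <<'E'
from h import *
from cell import manip,cams
c=load("w2.npz")
k=np.array([.4943,-.0092]);y=np.array([np.cos(np.radians(78.8)),np.sin(np.radians(78.8))]);x=np.array([y[1],-y[0]])
for u,v in((138,112),(152,87.2),(154,142)):
    p=ray(c,u,v,.058,c["T"])[:2]-k;print("V",u,v,(p@x*1000).round(1),(p@y*1000).round(1))
yaw=np.radians(21-90)
manip.set_gripper(.05)
manip.move_pose([.4943,-.0092,.14],down(yaw))
s=manip.state();print(s["clock"],s["tool_pos"],s["contact_force"].round(2),s["moment"].round(3))
manip.move_linear([.4943,-.0092,.084],rate=.08)
manip.dwell(.1);s=manip.state();print(s["clock"],s["tool_pos"],s["contact_force"].round(2),s["moment"].round(3),s["joint_pos"].round(3))
manip.set_gripper(0,force=12);manip.dwell(.1)
s=manip.state();print(s["clock"],s["tool_pos"],s["contact_force"].round(2),s["moment"].round(3),s["gripper_width"])
c=cams.capture("wrist");cv2.imwrite("pics/k1.png",c["image"])
E
```

```text
V 138 112 0.1 172.4
V 152 87.2 20.9 160.1
V 154 142 -23.4 159.7
4.9083 [ 0.49387697 -0.00917317  0.13974695] [-0.86 -0.04  0.26] [-0.043  0.02   0.072]
5.8583 [ 0.49498463 -0.00925503  0.08469069] [-0.87  0.39 -0.22] [-0.023 -0.013  0.019] [-0.069  0.077  2.13   0.     0.934  1.135]
6.6167 [ 0.49435588 -0.00929133  0.08405247] [-0.73 -1.3   0.23] [-0.131 -0.03   0.131] 0.011698311943425526
```

View pics/k1.png

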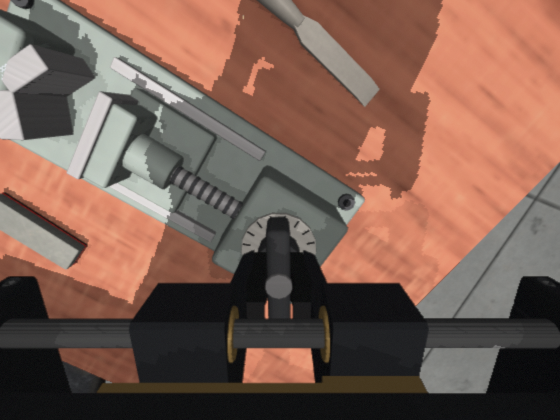

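The bar is pinched evenly at (280,250), with a lateral force near 1 N. The V vertex sits 172.4 mm from the knob, so the cylinder axis is at about 148.15 mm, close to nominal. Now I'll open the jaw, logging the moment.

```bash
python3 - <<'E'
from h import *
from cell import manip,cams
manip.set_gripper(0,force=45);manip.dwell(.1)
s=manip.state();q=s["joint_pos"].copy();print(s["clock"],s["contact_force"].round(2),s["moment"].round(3),s["gripper_width"])
for i in range(10):
    q[5]-=.12;manip.set_joints(q);s=manip.state()
    print(round(s["clock"],2),q[5].round(3),s["joint_pos"][5].round(3),s["contact_force"].round(2),s["moment"].round(3),s["tool_pos"].round(4))
c=cams.capture("wrist");cv2.imwrite("pics/k2.png",c["image"]);np.savez("k2.npz",T=toolT(s)@c["T_tool_cam"],**{k:np.array(v) for k,v in c.items()})
E
```

```text
6.9833 [-0.32 -1.14  0.71] [-0.168  0.018  0.13 ] 0.011491141545972734
7.23 1.015 1.018 [ 0.19 -0.71  0.45] [-0.236 -0.062  0.183] [ 0.4944 -0.0094  0.084 ]
7.48 0.895 0.9 [-0.22 -1.67 -0.13] [-0.376 -0.116  0.187] [ 0.4945 -0.0095  0.0841]
7.73 0.775 0.781 [ 1.09 -3.41  0.78] [-0.437 -0.165  0.18 ] [ 0.4945 -0.0095  0.084 ]
7.98 0.655 0.661 [ 1.85 -4.11 -0.62] [-0.662 -0.324  0.203] [ 0.4946 -0.0096  0.084 ]
8.23 0.535 0.541 [ 1.44 -4.23 -2.16] [-0.72  -0.371  0.147] [ 0.4947 -0.0097  0.0841]
8.48 0.415 0.421 [ 2.84 -6.03 -1.71] [-0.761 -0.441  0.186] [ 0.4948 -0.0097  0.0841]
8.73 0.295 0.301 [ 1.72 -5.35 -1.93] [-0.721 -0.437  0.2  ] [ 0.4949 -0.0097  0.0841]
8.98 0.175 0.181 [ 2.79 -4.94 -3.29] [-0.803 -0.538  0.235] [ 0.495  -0.0098  0.0841]
9.23 0.055 0.061 [ 3.94 -4.87 -3.31] [-0.832 -0.522  0.187] [ 0.4951 -0.0098  0.0841]
9.48 -0.065 -0.059 [ 4.17 -5.24 -4.55] [-0.813 -0.618  0.192] [ 0.4952 -0.0098  0.0841]
```

View pics/k2.png

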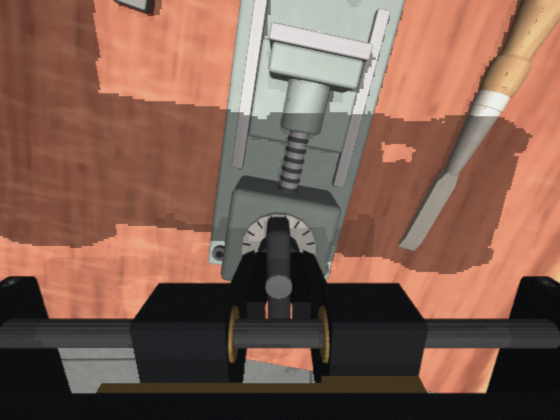

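```bash
cat >> h.py <<'E'
K0=np.array([.4943,-.0092]);YV=np.array([np.cos(np.radians(78.8)),np.sin(np.radians(78.8))]);XV=np.array([YV[1],-YV[0]])
def front(c,dz=0,z0=.053,z1=.064):
    W=cloud(c,c["T"]);p=W.reshape(-1,3);p=p[np.isfinite(p[:,2])]
    p=p[(p[:,2]>z0)&(p[:,2]<z1)];a=(p[:,:2]-K0)@XV;b=(p[:,:2]-K0)@YV
    m=(abs(a)<.024)&(b>.08)&(b<.150)
    a=a[m];b=b[m];e=[]
    for lo in np.arange(-.022,.022,.004):
        k=(a>=lo)&(a<lo+.004)
        if k.sum()>5:e.append(b[k].max())
    return np.median(e)*1000,np.round(np.array(e)*1000,1)
E
python3 - <<'E'
from h import *
for f in("w1","w2","k2"):
    r=front(load(f+".npz"));print(f,r,"opening",148-r[0]-9.5)
E
```

```text
w1 (np.float64(132.75064552230205), array([132.6, 132.8, 132.8, 132.6, 132.8, 132.8, 132.6, 132.8, 132.8,
       132.6, 132.7])) opening 5.749354477697949
w2 (np.float64(131.9774576498351), array([133. , 131.8, 132. , 132. , 131.9, 131.9, 132.3, 132.2, 131.9,
       131.8, 132.3])) opening 6.522542350164912
k2 (np.float64(123.42234360014066), array([123.8, 123.7, 123.3, 123.1, 123.5, 123.3, 123.2, 123.6, 123.6,
       123.3, 123.4])) opening 15.077656399859336
```

The jaw is open to about 15 mm. I'll add 0.3 rad, then let go and fetch the handle.

```bash
python3 - <<'E'
from h import *
from cell import manip,cams
s=manip.state();q=s["joint_pos"].copy()
for i in range(2):
    q[5]-=.15;manip.set_joints(q);s=manip.state()
    print(round(s["clock"],2),s["joint_pos"][5].round(3),s["contact_force"].round(2),s["moment"].round(3))
manip.dwell(.05)
s=manip.state();c=cams.capture("wrist");d=dict(T=toolT(s)@c["T_tool_cam"],**{k:np.array(v) for k,v in c.items()});r=front(d);print("opening",138.5-r[0])
np.save("qopen.npy",s["joint_pos"]);print(s["joint_pos"],s["tool_pos"])
manip.set_gripper(.05);s=manip.state();print(s["clock"],s["contact_force"].round(2),s["moment"].round(3))
p=s["tool_pos"];manip.move_linear([p[0],p[1],.2],rate=.2)
s=manip.state();print(s["clock"],s["tool_pos"])
E
```

```text
9.8 -0.203 [ 2.92 -2.81 -2.56] [-0.482 -0.438  0.231]
10.07 -0.352 [ 3.96 -2.99 -2.55] [-0.519 -0.537  0.193]
opening 17.928183618099894
[-6.92832616e-02  7.76720605e-02  2.13008254e+00 -1.30112921e-03
  9.31105785e-01 -3.53170954e-01] [ 0.49550996 -0.00978176  0.08410922]
10.875 [-0.72 -0.21  0.2 ] [-0.029 -0.04   0.029]
11.6083 [ 0.49446013 -0.00969076  0.19905827]
```

Opened to about 17.9 mm and released at 11.6 s. Now I'll take a closer look at the handle before grasping.

```bash
python3 - <<'E'
from h import *
from cell import manip,cams
manip.move_pose([.53,.395,.28],down(np.radians(100)))
manip.dwell(.1)
s=manip.state();c=cams.capture("wrist");d=dict(T=toolT(s)@c["T_tool_cam"],**{k:np.array(v) for k,v in c.items()});np.savez("hd.npz",**d)
print(s["clock"],s["tool_pos"],s["joint_pos"].round(2));cv2.imwrite("pics/hd.png",c["image"])
W=cloud(d,d["T"]);p=W.reshape(-1,3);p=p[np.isfinite(p[:,2])]
p=p[(abs(p[:,0]-.467)<.04)&(abs(p[:,1]-.389)<.04)&(p[:,2]>.02)];print(p.max(0))
t=p[p[:,2]>.134];print("top",len(t),cv2.minEnclosingCircle((t[:,:2]*1000).astype(np.float32)),t.mean(0))
for lo in(.02,.04,.06,.08,.1):
    t=p[(p[:,2]>lo)&(p[:,2]<lo+.02)];print(lo,len(t),t.min(0).round(4),t.max(0).round(4))
E
```

```text
13.2417 [0.53039208 0.39357738 0.27970259] [ 0.6   0.22  1.59 -0.    1.34 -1.14]
[0.50699667 0.42899949 0.3836299 ]
top 17570 ((497.12548828125, 388.9449768066406), 41.05284881591797) [0.50018172 0.40269745 0.36015419]Traceback (most recent call last):
  File "<stdin>", line 11, in <module>
    return umr_minimum(a, axis, None, out, keepdims, initial, where)
ValueError: zero-size array to reduction operation minimum which has no identity
```

View pics/hd.png

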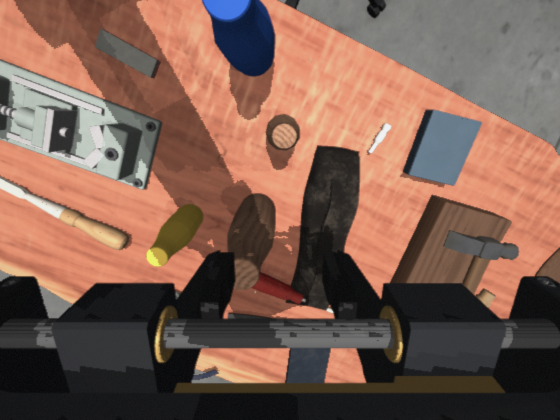

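The small brown handle is at (284,133), nearly seen end on. The blue one is at (240,35), and the tall brown at (250,235) lies between the fingers. I'll recompute with the gripper rows masked out.

```bash
python3 - <<'E'
from h import *
d=load("hd.npz")
W=cloud(d,d["T"]);W=W[90:180,250:320];p=W.reshape(-1,3);p=p[np.isfinite(p[:,2])]
print("bench",np.median(p[p[:,2]<.01][:,2]))
p=p[p[:,2]>.02];print(p.max(0))
t=p[p[:,2]>.132];print("top",len(t),cv2.minEnclosingCircle((t[:,:2]*1000).astype(np.float32)),t.mean(0))
t=p[(p[:,2]>.06)];print("all",len(t),cv2.minEnclosingCircle((t[:,:2]*1000).astype(np.float32)),t.min(0),t.max(0))
W=cloud(d,d["T"])
for n,(a,b,e,f) in {"blue":(0,80,200,285),"tall":(190,290,225,280)}.items():
    q=W[a:b,e:f].reshape(-1,3);q=q[(q[:,2]>.05)&(q[:,2]<.21)];print(n,q.min(0),q.max(0))
E
```

```text
bench -0.00044252354587170917
[0.48835835 0.40754661 0.14046617]
top 507 ((467.92193603515625, 388.18438720703125), 12.009744644165039) [0.46772409 0.38811365 0.13824435]
all 962 ((468.39764404296875, 387.5067138671875), 20.325307846069336) [0.44833352 0.36766303 0.06042893] [0.48835835 0.40754661 0.14046617]
blue [0.35873409 0.30866868 0.05007884] [0.410486   0.36229443 0.20029333]
tall [0.5634154  0.34268193 0.05004807] [0.6085787  0.39871242 0.19447171]
```

```bash
python3 - <<'E'
from h import *
from cell import manip,cams
h=[.4680,.3880]
manip.set_gripper(.086)
manip.move_linear(h+[.22],rate=.15)
manip.move_linear(h+[.082],rate=.12)
s=manip.state();print(s["clock"],s["tool_pos"],s["contact_force"].round(2))
manip.set_gripper(0.02,force=20);manip.dwell(.1)
s=manip.state();print(s["clock"],s["tool_pos"],s["contact_force"].round(2),s["moment"].round(3),s["gripper_width"])
manip.move_linear(h+[.2],rate=.12);manip.dwell(.1)
s=manip.state();c=cams.capture("wrist");d=dict(T=toolT(s)@c["T_tool_cam"],**{k:np.array(v) for k,v in c.items()});np.savez("g1.npz",**d)
print(s["clock"],s["tool_pos"],s["contact_force"].round(2),s["moment"].round(3),s["gripper_width"]);cv2.imwrite("pics/g1.png",c["image"])
c=cams.capture("scene");np.savez("g1s.npz",**{k:np.array(v) for k,v in c.items()});cv2.imwrite("pics/g1s.png",c["image"])
E
```

```text
16.0 [0.46871446 0.38853943 0.08305684] [0.24 0.88 0.85]
16.925 [0.46794092 0.38798956 0.08192939] [-0.19  0.99 -0.34] [ 0.087 -0.188  0.056] 0.03472040508602189
18.1583 [0.46736814 0.38750176 0.19860213] [ 0.4   0.54 -0.98] [ 0.095 -0.114 -0.021] 0.03504416870353761
```

View pics/g1.png

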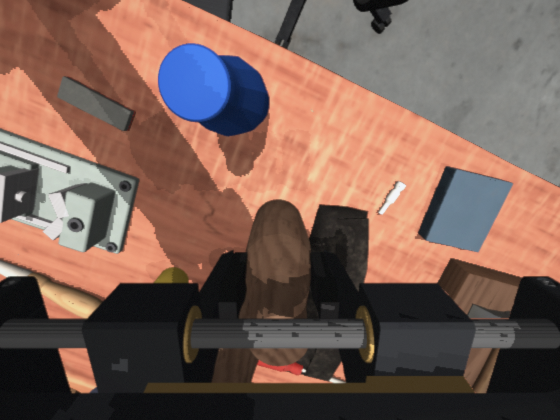

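View pics/g1s.png

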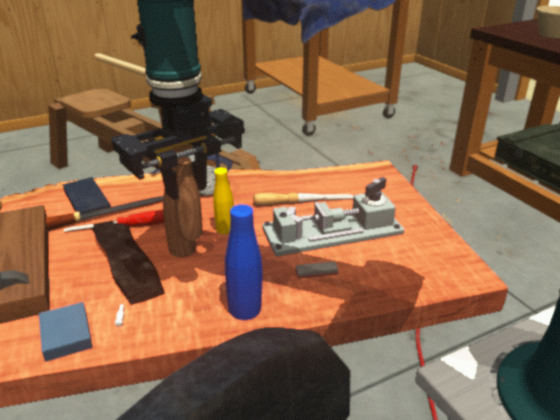

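The handle is held (wrist (278,260), scene (182,210)) and lifted clear, with nothing else moved. I'll check its tilt and offset in the grip.

```bash
python3 - <<'E'
from h import *
from scipy.optimize import least_squares
def axis(P,guess):
    p=P.reshape(-1,3);p=p[np.isfinite(p[:,2])];out=[]
    return p
tcp=np.array([.4674,.3875,.1986])
zf=tcp[2]+.019-.1015  # expected foot
for f in("g1s","g1"):
    d=load(f+".npz");W=cloud(d,d.get("T"));p=W.reshape(-1,3);p=p[np.isfinite(p[:,2])]
    p=p[(abs(p[:,0]-tcp[0])<.035)&(abs(p[:,1]-tcp[1])<.035)&(p[:,2]>.09)&(p[:,2]<.185)];print(f,len(p),"min z",p[:,2].min(),"expected foot",zf)
    p=p[(p[:,2]>zf+.005)&(p[:,2]<zf+.075)]
    def res(x):  # axis point at z=zf+.04, slopes
        dz=p[:,2]-(zf+.04)
        return np.hypot(p[:,0]-x[0]-x[2]*dz,p[:,1]-x[1]-x[3]*dz)-.0205
    r=least_squares(res,[tcp[0],tcp[1],0,0],loss="soft_l1",f_scale=.001)
    print(r.x[:2]-tcp[:2],"tilt",np.degrees(r.x[2:]),"rms",np.sqrt((r.fun**2).mean()),"foot off",r.x[:2]-.04*r.x[2:]-tcp[:2])
E
```

```text
g1s 871 min z 0.11555393761525734 expected foot 0.11609999999999998
[0.00046246 0.00070039] tilt [-1.75898196  0.22338518] rms 0.0010216301684768754 foot off [0.00169046 0.00054444]
g1 1449 min z 0.11884521385210023 expected foot 0.11609999999999998
[ 0.00148437 -0.00029351] tilt [-1.56978596  0.07530067] rms 0.00034068953106327547 foot off [ 0.00258028 -0.00034608]
```

Both views agree on a lean of about 1.6° (top toward -x), with the foot roughly 2 mm toward +x. I'll correct it by tilting the tool while carrying, with the jaw direction along the vice's y.

```bash
python3 - <<'E'
from h import *
from cell import manip,cams
s=manip.state();print("tool x axis",R.from_rotvec(s["tcp_rot"]).as_matrix()[:,0].round(4))
from scipy.optimize import least_squares
yaw=np.radians(78.8)
ax=np.array([YV[0],YV[1],0])
rot=(R.from_rotvec(ax*np.radians(1.6))*R.from_rotvec(down(yaw))).as_rotvec();np.save("rot.npy",rot)
t=K0+.147*YV;print(t)
manip.move_pose([t[0],t[1],.215],rot);manip.dwell(.15)
s=manip.state();print(s["clock"],s["tool_pos"],R.from_rotvec(s["tcp_rot"]).as_matrix()[:,0].round(4),s["contact_force"].round(2))
tcp=s["tool_pos"];zf=tcp[2]-.082
for n in("wrist","scene"):
    s=manip.state();c=cams.capture(n);d={k:np.array(v) for k,v in c.items()}
    if n=="wrist":d["T"]=toolT(s)@c["T_tool_cam"]
    np.savez(f"p1{n}.npz",**d);cv2.imwrite(f"pics/p1{n}.png",c["image"])
    W=cloud(d,d.get("T"));p=W.reshape(-1,3);p=p[np.isfinite(p[:,2])]
    p=p[(abs(p[:,0]-tcp[0])<.03)&(abs(p[:,1]-tcp[1])<.03)&(p[:,2]>zf+.005)&(p[:,2]<zf+.075)]
    def res(x):
        dz=p[:,2]-(zf+.04)
        return np.hypot(p[:,0]-x[0]-x[2]*dz,p[:,1]-x[1]-x[3]*dz)-.0205
    r=least_squares(res,[tcp[0],tcp[1],0,0],loss="soft_l1",f_scale=.001)
    print(n,len(p),"tilt",np.degrees(r.x[2:]).round(2),"rms",np.sqrt((r.fun**2).mean()).round(5),"foot off",(r.x[:2]-.04*r.x[2:]-tcp[:2]).round(4),"mid off",(r.x[:2]-tcp[:2]).round(4))
E
```

```text
tool x axis [-0.0015 -0.0011 -1.    ]
[0.52285245 0.13500041]
19.425 [0.52269143 0.1363594  0.21484401] [-0.0276  0.0057 -0.9996] [ 0.2   1.13 -1.93]
wrist 1691 tilt [0.37 0.09] rms 0.00039 foot off [ 0.0001 -0.0009] mid off [ 0.0004 -0.0009]
scene 757 tilt [-0.07  0.31] rms 0.0013 foot off [-0.0009 -0.0002] mid off [-0.0009 -0.    ]
```

View pics/p1wrist.png

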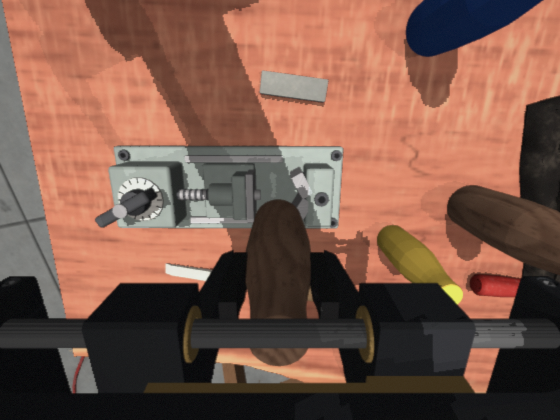

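The handle is upright within 0.4° above the seat, between the V jaw (305,190) and the plate (250,190). I'll lower it and stop on contact.

```bash
python3 - <<'E'
from h import *
from cell import manip,cams
rot=np.load("rot.npy");t=K0+.1465*YV+np.array([.0002,.0004])
manip.move_linear([t[0],t[1],.13],rate=.12,rot=rot);manip.dwell(.25)
s=manip.state();print(s["clock"],s["tool_pos"]-[t[0],t[1],.13],s["contact_force"].round(2))
t=t-(s["tool_pos"][:2]-t)*0.8
manip.move_linear([t[0],t[1],.1],rate=.06,rot=rot);manip.dwell(.1)
s=manip.state();f0=s["contact_force"].copy();print(s["clock"],s["tool_pos"],f0.round(2),"along",((s["tool_pos"][:2]-K0)@YV).round(4),((s["tool_pos"][:2]-K0)@XV).round(4))
z=.1
while z>.094:
    z-=.0007;manip.move_linear([t[0],t[1],z],rate=.03,rot=rot)
    s=manip.state();print(round(s["clock"],2),round(z,4),s["tool_pos"].round(4),(s["contact_force"]-f0).round(2),s["moment"].round(3))
    if s["contact_force"][2]-f0[2]>2.5:break
E
```

```text
20.6333 [0.00065188 0.0001372  0.00094327] [ 1.06  0.87 -1.24]
21.3833 [0.52277251 0.13488101 0.1002857 ] [ 0.57  0.71 -0.72] along 0.1469 -0.0001
21.63 0.0993 [0.5226 0.1348 0.0996] [-0.24 -0.09 -1.21] [ 0.034 -0.093 -0.022]
21.88 0.0986 [0.5224 0.1348 0.0986] [-0.59 -0.99 -0.34] [-0.011 -0.134 -0.019]
22.13 0.0979 [0.5224 0.1348 0.0978] [-0.24 -0.57  0.02] [ 0.074 -0.139 -0.039]
22.38 0.0972 [0.5224 0.1348 0.0971] [-1.09 -0.67  0.29] [ 0.04  -0.196  0.018]
22.63 0.0965 [0.5224 0.1348 0.0964] [-0.13 -0.84  0.13] [ 0.064 -0.127  0.011]
22.88 0.0958 [0.5227 0.1349 0.0962] [-1.43 -1.15  3.31] [ 0.005 -0.034 -0.022]
```

```bash
python3 - <<'E'
from h import *
from cell import manip,cams
rot=np.load("rot.npy")
manip.set_gripper(.06)
s=manip.state();print(s["clock"],s["tool_pos"],s["contact_force"].round(2))
p=s["tool_pos"];manip.move_linear([p[0],p[1],.2],rate=.12,rot=rot)
# look: step toward +x (tool z) to see the seat
manip.move_pose([p[0]+.085,p[1]+.0,.21],down(np.radians(78.8)));manip.dwell(.1)
s=manip.state();c=cams.capture("wrist");d={k:np.array(v) for k,v in c.items()};d["T"]=toolT(s)@c["T_tool_cam"];np.savez("p2.npz",**d);cv2.imwrite("pics/p2.png",c["image"])
print(s["clock"],s["tool_pos"])
W=cloud(d,d["T"])[:290];q=W.reshape(-1,3);q=q[np.isfinite(q[:,2])]
ab=np.stack([(q[:,:2]-K0)@XV,(q[:,:2]-K0)@YV,q[:,2]],1)
t=ab[(abs(ab[:,0])<.035)&(abs(ab[:,1]-.147)<.035)&(ab[:,2]>.145)&(ab[:,2]<.17)]
print("top",len(t),cv2.minEnclosingCircle((t[:,:2]*1000).astype(np.float32)),t[:,2].max())
r=front(d);print("opening",138.5-r[0])
E
```

```text
23.425 [0.52238389 0.13478669 0.09572621] [-0.26  0.08 -0.45]
24.975 [0.60590363 0.13461803 0.20845599]
top 1076 ((-1.9883538484573364, 146.7412567138672), 12.013884544372559) 0.15451241344433184
opening 17.781683894946298
```

View pics/p2.png

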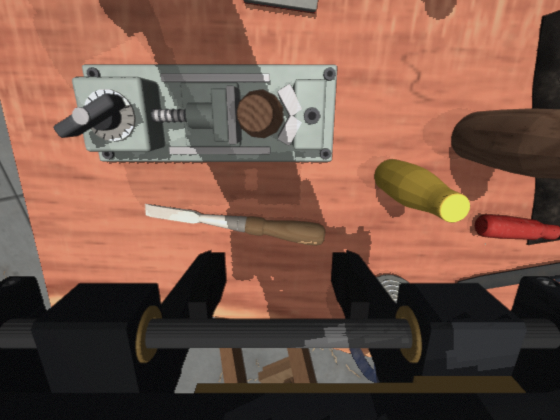

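The handle stands upright on the bed at (260,115), between the plate at (230,112) and the V jaw at (288,112). Its lateral offset reads -2 mm in this view, so I'll check that against the vice in the same picture.

```bash
python3 - <<'E'
from h import *
d=load("p2.npz");W=cloud(d,d["T"]).copy()
ab=np.stack([(W[...,:2]-K0)@XV,(W[...,:2]-K0)@YV],-1)
m=(W[...,2]>.009)&(W[...,2]<.02)&(abs(ab[...,0])<.07)&(ab[...,1]>-.08)&(ab[...,1]<.24);m[175:]=False
n,l,st,ce=cv2.connectedComponentsWithStats(m.astype(np.uint8));
k=m&(l>0);q=ab[(l==1+np.argmax(st[1:,4]))]
print(cv2.minAreaRect((q*1000).astype(np.float32)))
q=ab[m];print(np.percentile(q[:,0],[.5,99.5]),np.percentile(q[:,1],[.5,99.5]))
for nm,b0,b1 in(("plate",.09,.128),("house",-.05,.05),("V",.15,.22)):
    mm=(W[...,2]>.054)&(W[...,2]<.064)&(abs(ab[...,0])<.05)&(ab[...,1]>b0)&(ab[...,1]<b1);mm[175:]=False
    q=ab[mm];print(nm,cv2.minAreaRect((q*1000).astype(np.float32)))
E
```

```text
((-0.090362548828125, 88.82394409179688), (273.1985168457031, 104.17733764648438), 89.93526458740234)
[-0.05200316  0.05180401] [-0.04486619  0.22428793]
plate ((0.12737655639648438, 109.18998718261719), (52.51041030883789, 23.19963264465332), 0.14146658778190613)
house ((0.044879913330078125, 0.9312934875488281), (68.96625518798828, 66.33335876464844), 0.08425302803516388)
V ((0.15288543701171875, 184.66123962402344), (45.451560974121094, 65.42485809326172), 89.90335845947266)
```

```bash
cat >> h.py <<'E'
def measure(W,rows=None):
    ab=np.concatenate([np.stack([(W[...,:2]-K0)@XV,(W[...,:2]-K0)@YV],-1),W[...,2:3]],-1).reshape(-1,3)
    ab=ab[np.isfinite(ab[:,2])]
    t=ab[(abs(ab[:,0])<.03)&(abs(ab[:,1]-.147)<.03)&(ab[:,2]>.147)&(ab[:,2]<.16)]
    o={}
    if len(t)>5:o["top"]=(np.round(cv2.minEnclosingCircle((t[:,:2]*1000).astype(np.float32))[0],1),len(t))
    b=ab[(abs(ab[:,0])<.03)&(abs(ab[:,1]-.147)<.03)&(ab[:,2]>.066)&(ab[:,2]<.09)]
    if len(b)>20:
        from scipy.optimize import least_squares
        r=least_squares(lambda x:np.hypot(b[:,0]-x[0],b[:,1]-x[1])-.0205,[0,.147],loss="soft_l1",f_scale=.001)
        o["body"]=((r.x*1000).round(1),len(b))
    h=ab[(ab[:,2]>.054)&(ab[:,2]<.064)&(abs(ab[:,0])<.05)&(ab[:,1]>-.05)&(ab[:,1]<.05)]
    if len(h)>20:o["house"]=[np.round(v,1) for v in cv2.minAreaRect((h[:,:2]*1000).astype(np.float32))]
    h=ab[(ab[:,2]>.054)&(ab[:,2]<.064)&(abs(ab[:,0])<.05)&(ab[:,1]>.172)&(ab[:,1]<.22)]
    if len(h)>20:o["V"]=[np.round(v,1) for v in cv2.minAreaRect((h[:,:2]*1000).astype(np.float32))]
    return o
E
python3 - <<'E'
from h import *
from cell import manip,cams
for n in("top","scene"):
    c=cams.capture(n);d={k:np.array(v) for k,v in c.items()};np.savez(f"p2{n}.npz",**d);cv2.imwrite(f"pics/p2{n}.png",c["image"]);print(n,measure(cloud(d)))
d=load("p2.npz");print("p2",measure(cloud(d,d["T"])[:175]))
p=K0+.147*YV-.085*XV
manip.move_pose([p[0],p[1],.21],down(np.radians(78.8-180)));manip.dwell(.1)
s=manip.state();c=cams.capture("wrist");d={k:np.array(v) for k,v in c.items()};d["T"]=toolT(s)@c["T_tool_cam"];np.savez("p3.npz",**d);cv2.imwrite("pics/p3.png",c["image"])
print(s["clock"],"p3",measure(cloud(d,d["T"])[:240]))
E
```

```text
top {'V': [array([ -1.1, 190.1]), array([35.9, 66.1]), np.float64(89.7)]}
scene {'top': (array([ -4.1, 148.6]), 91), 'body': (array([ -2.6, 146.7]), 224), 'house': [array([-4.1,  1.9]), array([72., 67.]), np.float64(0.1)], 'V': [array([ -4.3, 190.2]), array([36.5, 67.6]), np.float64(89.5)]}
p2 {'top': (array([ -1.9, 146.7]), 1074), 'house': [array([0. , 0.9]), array([69. , 66.3]), np.float64(0.1)], 'V': [array([  0.2, 190. ]), array([65.5, 35. ]), np.float64(0.2)]}
27.9583 p3 {'top': (array([ -2. , 146.3]), 1059), 'house': [array([0.4, 0.6]), array([65.5, 69.3]), np.float64(89.9)], 'V': [array([  0.2, 189.5]), array([35. , 64.7]), np.float64(89.9)]}
```

View pics/p3.png

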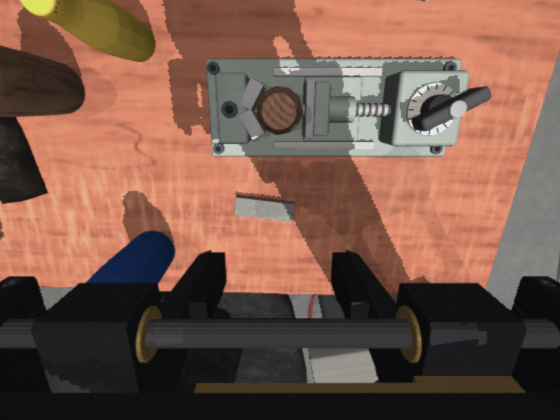

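Both wrist views put the handle about 2.2 mm to the vice's -x side and about 2 mm short of the V. The coarser scene view disagrees by about 2 mm, and I trust the closer views. I'll regrip across the vice's x to centre it, then ease it into the V by feel.

```bash
python3 - <<'E'
from h import *
from cell import manip,cams
rot=down(np.radians(-11.2))
def P(a,b,z): q=K0+a*1e-3*XV+b*1e-3*YV;return [q[0],q[1],z]
def show(tag):
    s=manip.state();f=s["contact_force"];q=s["tool_pos"][:2]-K0
    print(tag,round(s["clock"],2),"lat %.2f along %.2f z %.4f"%(q@XV*1e3,q@YV*1e3,s["tool_pos"][2]),"F lat %.2f along %.2f z %.2f"%(f[:2]@XV,f[:2]@YV,f[2]),"M",s["moment"].round(3),"w %.4f"%s["gripper_width"]);return s
manip.set_gripper(.075)
manip.move_pose(P(0.2,146.2,.19),rot)
manip.move_linear(P(0.2,146.2,.099),rate=.1);manip.dwell(.1);show("down")
manip.set_gripper(.02,force=8);manip.dwell(.1);s=show("grip")
f0=s["contact_force"].copy()
b=146.2
while b<150:
    b+=.4;manip.move_linear(P(.2,b,.099),rate=.03);s=show("b%.1f"%b)
    if (f0-s["contact_force"])[:2]@YV>2.5:break
E
```

```text
down 31.04 lat 0.97 along 146.51 z 0.1000 F lat 0.08 along -0.14 z 0.84 M [-0.049 -0.062 -0.016] w 0.0751
grip 31.82 lat 0.16 along 146.20 z 0.0990 F lat -1.22 along 0.33 z 0.47 M [-0.026  0.046 -0.019] w 0.0354
b146.6 32.08 lat 0.20 along 146.61 z 0.0990 F lat -0.92 along -0.57 z 1.04 M [-0.03   0.016  0.002] w 0.0356
b147.0 32.33 lat 0.21 along 147.02 z 0.0990 F lat -0.15 along -0.66 z 0.69 M [-0.105  0.061  0.025] w 0.0353
b147.4 32.58 lat 0.21 along 147.43 z 0.0990 F lat -0.22 along 0.40 z 1.26 M [-0.008  0.047 -0.034] w 0.0354
b147.8 32.83 lat 0.24 along 147.83 z 0.0991 F lat -0.89 along -0.05 z 2.00 M [-0.041  0.08  -0.009] w 0.0358
b148.2 33.08 lat 0.23 along 148.27 z 0.0991 F lat -0.03 along -0.14 z 1.69 M [-0.059  0.053 -0.003] w 0.0355
b148.6 33.33 lat 0.24 along 148.64 z 0.0991 F lat -0.95 along -1.40 z 2.52 M [-0.079  0.039 -0.041] w 0.0356
b149.0 33.58 lat 0.27 along 149.04 z 0.0991 F lat -0.23 along -0.44 z 2.20 M [-0.109  0.05  -0.037] w 0.0355
b149.4 33.83 lat 0.30 along 149.46 z 0.0991 F lat -0.96 along -0.28 z 3.32 M [-0.097  0.116  0.01 ] w 0.0356
b149.8 34.08 lat 0.26 along 149.84 z 0.0991 F lat -0.88 along -0.11 z 4.06 M [-0.117  0.201 -0.029] w 0.0356
b150.2 34.33 lat 0.30 along 150.26 z 0.0991 F lat -1.33 along -0.52 z 4.53 M [-0.152  0.169  0.015] w 0.0353
```

Past about 147.8 mm the upward force grows instead of the side force, so the handle has met the V and is starting to pivot in the pads. I'll back off to 147.5, release and look.

```bash
python3 - <<'E'
from h import *
from cell import manip,cams
rot=down(np.radians(-11.2))
def P(a,b,z): q=K0+a*1e-3*XV+b*1e-3*YV;return [q[0],q[1],z]
manip.move_linear(P(.2,147.5,.099),rate=.03);s=manip.state();print(s["contact_force"].round(2),s["moment"].round(3))
manip.set_gripper(.065);s=manip.state();print(s["contact_force"].round(2))
manip.move_linear(P(.2,147.5,.19),rate=.13)
# on the way to the knob: yaw at knob ~ open pose; look from there
qo=np.load("qopen.npy");yk=np.radians(21-90)+(1.135-qo[5]);np.save("yk.npy",yk);print("yaw knob",np.degrees(yk))
manip.move_pose([.4945,-.0094,.17],down(yk));manip.dwell(.1)
s=manip.state();c=cams.capture("wrist");d={k:np.array(v) for k,v in c.items()};d["T"]=toolT(s)@c["T_tool_cam"];np.savez("p4.npz",**d);cv2.imwrite("pics/p4.png",c["image"])
print(s["clock"],s["tool_pos"],s["joint_pos"].round(3),"p4",measure(cloud(d,d["T"])[:260]))
r=front(d);print("opening",138.5-r[0],s["moment"].round(3))
E
```

```text
[-0.95 -0.36  3.66] [-0.087  0.043 -0.034]
[ 0.41 -0.84 -0.1 ]
yaw knob 16.26591488562308
36.875 [ 0.49476136 -0.00859461  0.16984647] [-0.068 -0.023  2.056  0.     1.109 -0.352] p4 {'top': (array([ -1.5, 145.5]), 1725), 'body': (array([ -0.8, 146.3]), 538), 'house': [array([0.1, 0.3]), array([66.1, 69.8]), np.float64(90.0)], 'V': [array([-12. , 175.8]), array([22.2,  5.3]), np.float64(27.2)]}
opening 10.896551907135603 [-0.052 -0.126 -0.009]
```

View pics/p4.png

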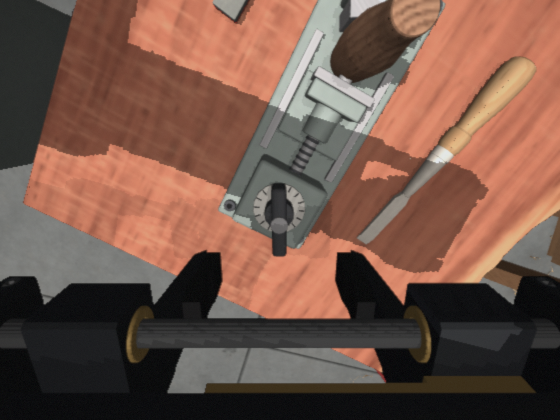

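The handle stands centred within about 1 mm laterally and about 1.5 mm short of the V, and the jaw will close that gap. The knob is where I left it at (279,215). Now I'll grip it and take the slack up coarsely.

```bash
cat >> h.py <<'E'
def feel(manip,n=6,dt=.02):
    M=[];F=[]
    for i in range(n):
        s=manip.state();M.append(s["moment"]);F.append(s["contact_force"]);manip.dwell(dt)
    return np.mean(M,0),np.mean(F,0),np.std([m[2] for m in M]),s
E
python3 - <<'E'
from h import *
from cell import manip,cams
yk=float(np.load("yk.npy"))
manip.set_gripper(.05)
manip.move_linear([.4947,-.0094,.084],rate=.12)
M,F,sd,s=feel(manip,8);print("free",s["clock"],M.round(3),F.round(2),sd.round(3));np.save("M0.npy",M)
manip.set_gripper(0,force=12);M,F,sd,s=feel(manip,4);print("g12",M.round(3),F.round(2),s["gripper_width"],s["tool_pos"])
manip.set_gripper(0,force=45);M,F,sd,s=feel(manip,4);print("g45",M.round(3),F.round(2))
q=s["joint_pos"].copy()
for i in range(5):
    q[5]+=.1;manip.set_joints(q);M,F,sd,s=feel(manip,4)
    print(round(s["clock"],2),q[5].round(3),s["joint_pos"][5].round(3),F.round(1),M.round(3),sd.round(3))
c=cams.capture("wrist");cv2.imwrite("pics/n1.png",c["image"]);np.save("qcmd.npy",q)
E
```

```text
free 38.325 [-0.032 -0.104  0.003] [0.02 0.31 0.13] 0.039
g12 [ 0.169 -0.464  0.135] [ 3.09  0.82 -2.01] 0.011611066523133581 [ 0.49527838 -0.00923901  0.08407081]
g45 [ 0.258 -0.765  0.169] [ 4.43  2.13 -3.29]
39.65 -0.253 -0.255 [ 3.1  1.3 -2.6] [ 0.17  -0.486 -0.185] 0.031
39.97 -0.153 -0.156 [ 2.7  1.1 -2.3] [ 0.166 -0.477 -0.195] 0.018
40.28 -0.053 -0.057 [ 3.   0.7 -1.9] [ 0.169 -0.431 -0.16 ] 0.027
40.6 0.047 0.043 [ 2.6  1.7 -1.9] [ 0.143 -0.391 -0.161] 0.015
40.92 0.147 0.143 [ 1.6  1.7 -1.2] [ 0.173 -0.321 -0.198] 0.034
```

View pics/n1.png

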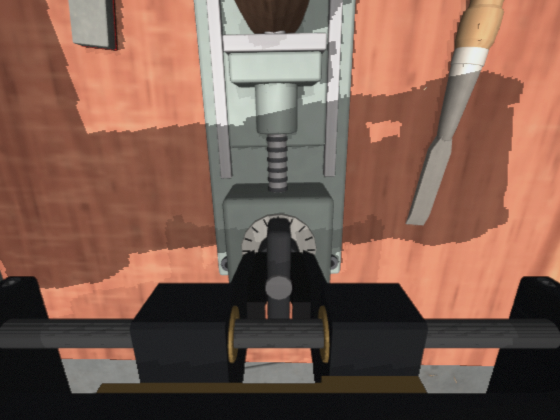

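The slack is partly taken up and the free-turning moment is about -0.18 N m. I'll go on in finer steps.

```bash
python3 - <<'E'
from h import *
from cell import manip,cams
q=np.load("qcmd.npy")
for i in range(9):
    q[5]+=.06 if i<5 else .03;manip.set_joints(q);M,F,sd,s=feel(manip,6 if i<5 else 8)
    print(round(s["clock"],2),q[5].round(3),(q[5]-s["joint_pos"][5]).round(4),F.round(1),M[2].round(3),sd.round(3))
    if M[2]<-.255:break
s=manip.state();c=cams.capture("wrist");cv2.imwrite("pics/n2.png",c["image"]);np.save("qcmd.npy",q)
d={k:np.array(v) for k,v in c.items()};d["T"]=toolT(s)@c["T_tool_cam"];np.savez("n2.npz",**d)
E
```

```text
41.32 0.207 0.0021 [ 1.7  1.5 -0.9] 0.001 0.016
41.67 0.267 0.0017 [ 1.2  1.7 -0.1] 0.01 0.018
42.02 0.327 0.0017 [0.4 1.5 0.5] -0.018 0.043
42.37 0.387 0.0016 [0.1 1.9 0.8] -0.06 0.035
42.72 0.447 0.0016 [-0.5  1.8  1.5] -0.022 0.024
43.1 0.477 0.0009 [-1.5  1.6  1.8] 0.127 0.038
43.48 0.507 0.0006 [-1.5  1.8  1.6] 0.106 0.024
43.87 0.537 0.0006 [-2.1  2.3  2.3] 0.103 0.038
44.25 0.567 0.0006 [-2.6  2.3  2.6] 0.102 0.025
```

View pics/n2.png

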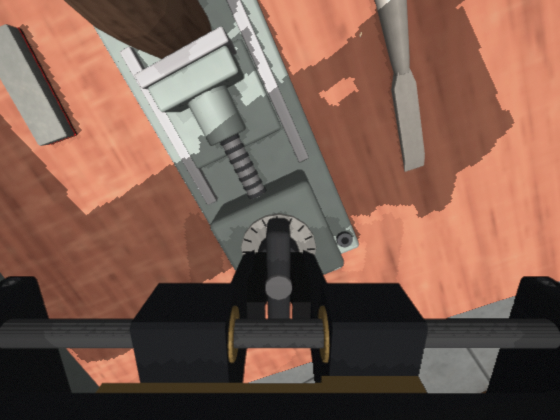

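The plate has nearly reached the handle. The moment after each stop depends on step size because the wrist recoils against the knob's friction, so large steps mislead. I'll use small slow steps and log joint-6 torque as well.

```bash
python3 - <<'E'
from h import *
from cell import manip,cams
q=np.load("qcmd.npy")
for st in (.03,.03,.015,.015,.008,.008,.008):
    q[5]+=st;manip.set_joints(q);L=[]
    for i in range(4):
        s=manip.state();L.append((s["moment"][2],s["tau"][5],s["joint_velocities"][5],q[5]-s["joint_pos"][5]));manip.dwell(.01)
    L=np.array(L);print(round(s["clock"],2),q[5].round(3),"M",L[:,0].round(2),"tau",L[:,1].round(3),"v",L[:,2].round(3),"lag",L[:,3].round(4))
np.save("qcmd.npy",q)
E
```

```text
44.59 0.597 M [0.06 0.11 0.11 0.12] tau [0.156 0.144 0.134 0.127] v [-0.003 -0.001 -0.001  0.   ] lag [0.0007 0.0007 0.0007 0.0007]
44.88 0.627 M [0.14 0.06 0.08 0.14] tau [0.158 0.146 0.137 0.13 ] v [-0.004 -0.001  0.003  0.   ] lag [0.0009 0.0009 0.0009 0.0009]
45.16 0.642 M [0.2  0.21 0.22 0.16] tau [0.206 0.2   0.195 0.191] v [ 0.    -0.001 -0.001 -0.001] lag [0.0002 0.0002 0.0003 0.0002]
45.44 0.657 M [0.22 0.2  0.16 0.16] tau [0.2   0.196 0.193 0.191] v [-0.001 -0.001 -0.001 -0.   ] lag [0.0002 0.0002 0.0002 0.0003]
45.73 0.665 M [0.23 0.24 0.21 0.22] tau [0.222 0.219 0.218 0.216] v [-0.    -0.001 -0.003 -0.   ] lag [0.0003 0.0003 0.0003 0.0003]
46.01 0.673 M [0.22 0.2  0.25 0.19] tau [0.22  0.218 0.216 0.215] v [-0.004 -0.002  0.001  0.001] lag [0.0003 0.0003 0.0003 0.0003]
46.29 0.681 M [0.19 0.2  0.24 0.19] tau [0.22  0.218 0.216 0.215] v [-0.001 -0.001 -0.    -0.001] lag [0.0003 0.0003 0.0003 0.0003]
```

Joint-6 torque is clean: a steady 0.216 to 0.22 N m at small steps, which is the jaw sliding freely. I'll continue in 0.01 rad steps and watch for the rise.

```bash
python3 - <<'E'
from h import *
from cell import manip,cams
q=np.load("qcmd.npy");b=None
for i in range(24):
    q[5]+=.01;manip.set_joints(q);s=manip.state()
    print(round(s["clock"],2),q[5].round(3),"M %.2f tau %.3f"%(s["moment"][2],s["tau"][5]))
    if s["tau"][5]>.245:break
np.save("qcmd.npy",q)
s=manip.state();c=cams.capture("wrist");cv2.imwrite("pics/n3.png",c["image"]);d={k:np.array(v) for k,v in c.items()};d["T"]=toolT(s)@c["T_tool_cam"];np.savez("n3.npz",**d)
E
```

```text
46.55 0.691 M 0.15 tau 0.214
46.8 0.701 M 0.14 tau 0.214
47.05 0.711 M 0.21 tau 0.214
47.3 0.721 M 0.15 tau 0.214
47.55 0.731 M 0.20 tau 0.214
47.8 0.741 M 0.15 tau 0.214
48.05 0.751 M 0.21 tau 0.214
48.3 0.761 M 0.20 tau 0.214
48.55 0.771 M 0.21 tau 0.214
48.8 0.781 M 0.23 tau 0.214
49.05 0.791 M 0.24 tau 0.214
49.3 0.801 M 0.19 tau 0.214
49.55 0.811 M 0.23 tau 0.214
49.8 0.821 M 0.23 tau 0.214
50.05 0.831 M 0.25 tau 0.214
50.3 0.841 M 0.21 tau 0.214
50.55 0.851 M 0.26 tau 0.214
50.8 0.861 M 0.18 tau 0.215
51.05 0.871 M 0.21 tau 0.220
51.3 0.881 M 0.21 tau 0.229
51.55 0.891 M 0.21 tau 0.242
51.8 0.901 M 0.33 tau 0.259
```

View pics/n3.png

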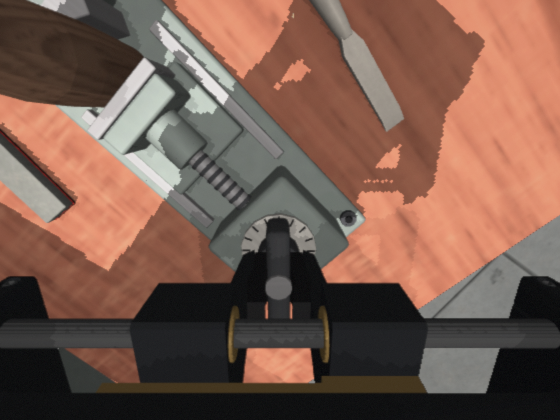

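The torque is rising from 0.214 to 0.259, about 4.5 N of nip. I'll aim for about 10 N, a torque near 0.31.

```bash
python3 - <<'E'
from h import *
from cell import manip,cams
q=np.load("qcmd.npy")
for i in range(5):
    t=manip.state()["tau"][5] if i==0 else t
    q[5]+=.01 if t<.29 else .005
    manip.set_joints(q);s=manip.state();t=s["tau"][5]
    print(round(s["clock"],2),q[5].round(3),"M %.2f tau %.3f"%(s["moment"][2],t))
    if t>.302:break
manip.dwell(.1);M,F,sd,s=feel(manip,4);print(M.round(3),F.round(2),s["tau"][5])
np.save("qcmd.npy",q)
E
```

```text
52.1 0.911 M 0.28 tau 0.280
52.35 0.921 M 0.25 tau 0.304
[0.493 0.731 0.299] [-4.54  3.35  3.84] 0.2929091267287731
```

That is about 9 N of nip, light and well under 20 N. I'll let go, rise and check.

```bash
python3 - <<'E'
from h import *
from cell import manip,cams
manip.set_gripper(.05)
s=manip.state();p=s["tool_pos"];print(s["clock"],s["contact_force"].round(2),s["moment"].round(3))
manip.move_linear([p[0],p[1],.2],rate=.2)
q=K0+.147*YV-.085*XV
manip.move_pose([q[0],q[1],.23],down(np.radians(78.8-180)));manip.dwell(.1)
s=manip.state();c=cams.capture("wrist");d={k:np.array(v) for k,v in c.items()};d["T"]=toolT(s)@c["T_tool_cam"];np.savez("e1.npz",**d);cv2.imwrite("pics/e1.png",c["image"])
print(s["clock"],"e1",measure(cloud(d,d["T"])[:240]))
for n in("scene",):
    c=cams.capture(n);d2={k:np.array(v) for k,v in c.items()};np.savez("e1s.npz",**d2);cv2.imwrite("pics/e1s.png",c["image"]);print(measure(cloud(d2)))
im=cv2.resize(d["image"][40:220,150:480],None,fx=2.4,fy=2.4,interpolation=cv2.INTER_CUBIC);cv2.imwrite("pics/e1c.png",im)
E
```

```text
53.225 [ 0.55 -0.78  0.46] [-0.058 -0.055 -0.028]
55.1 e1 {'top': (array([ -1.9, 152.3]), 887), 'house': [array([-0.2,  0.5]), array([66.2, 68.8]), np.float64(89.7)], 'V': [array([  0.3, 189.5]), array([34.8, 65. ]), np.float64(89.9)]}
{'top': (array([ -5.5, 151.7]), 91), 'body': (array([ -2.5, 151.1]), 223), 'house': [array([-4.3,  2.5]), array([74. , 65.3]), np.float64(1.3)], 'V': [array([ -3.3, 190.4]), array([36.6, 68.2]), np.float64(89.9)]}
```

View pics/e1c.png

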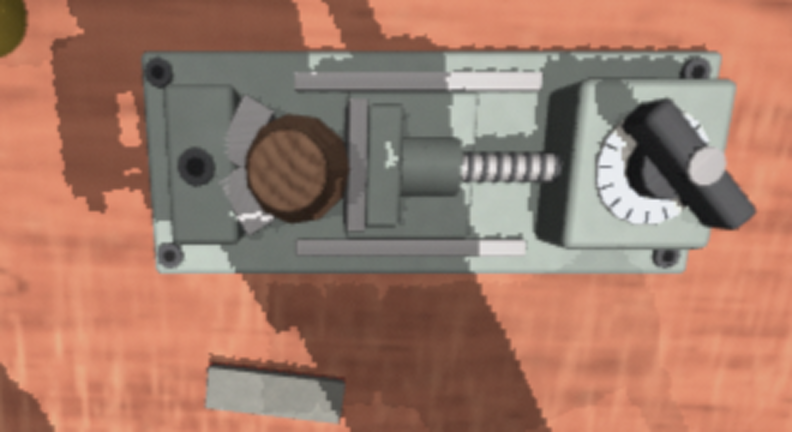

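View pics/e1s.png

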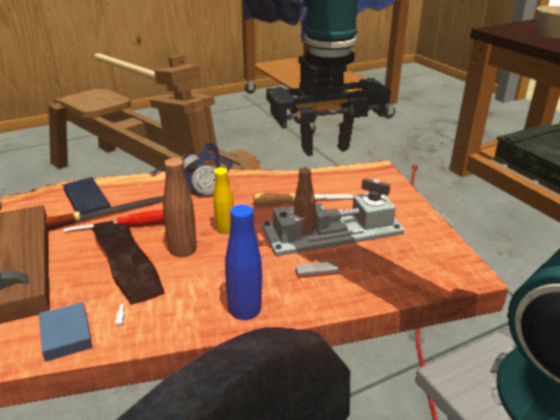

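The handle sits between the V faces (crop (245,165)) and the plate (355,165). Stone and chisel look unmoved. The top reads about 3 mm further toward the V than expected, so I'll check for a lean from the side before handing in.

```bash
python3 - <<'E'
from h import *
from cell import manip,cams
q=K0+.105*YV+.18*XV
manip.move_pose([q[0],q[1],.2],down(np.radians(-11.2)));manip.dwell(.1)
s=manip.state();c=cams.capture("wrist");d={k:np.array(v) for k,v in c.items()};d["T"]=toolT(s)@c["T_tool_cam"];np.savez("e2.npz",**d);cv2.imwrite("pics/e2.png",c["image"])
print(s["clock"],s["tool_pos"])
W=cloud(d,d["T"])[:270];print(measure(W))
ab=np.concatenate([np.stack([(W[...,:2]-K0)@XV,(W[...,:2]-K0)@YV],-1),W[...,2:3]],-1).reshape(-1,3)*1000
ab=ab[np.isfinite(ab[:,2])];ab=ab[(abs(ab[:,0])<30)&(abs(ab[:,1]-149)<28)]
for lo in range(62,154,8):
    t=ab[(ab[:,2]>lo)&(ab[:,2]<lo+8)]
    if len(t)>8:print(lo,len(t),"along",np.percentile(t[:,1],[1,99]).round(1),"mid",np.percentile(t[:,1],[1,99]).mean().round(2),"lat max",np.percentile(t[:,0],99).round(1))
E
```

```text
56.8833 [0.69103307 0.05916484 0.20040592]
{'top': (array([ -0.3, 152.8]), 1033), 'body': (array([ -1. , 150.7]), 747), 'house': [array([ 0.9, 27.5]), array([14.1, 69.6]), np.float64(88.6)], 'V': [array([  0.7, 189.5]), array([35. , 66.6]), np.float64(90.0)]}
62 197 along [133.3 170.9] mid 152.09 lat max 20.6
70 245 along [131.1 170.8] mid 150.96 lat max 20.3
78 260 along [131.9 170.8] mid 151.35 lat max 19.9
86 330 along [131.4 170.6] mid 151.01 lat max 19.4
94 395 along [132.5 170. ] mid 151.26 lat max 18.4
102 393 along [134.1 168.5] mid 151.29 lat max 16.8
110 400 along [135.9 167.5] mid 151.65 lat max 15.4
118 415 along [137.7 166. ] mid 151.84 lat max 14.0
126 352 along [139.6 165.1] mid 152.34 lat max 12.1
134 322 along [141.2 164.7] mid 152.92 lat max 11.4
142 352 along [141.6 164.8] mid 153.21 lat max 11.0
150 886 along [141.9 164.4] mid 153.15 lat max 10.3
```

View pics/e2.png

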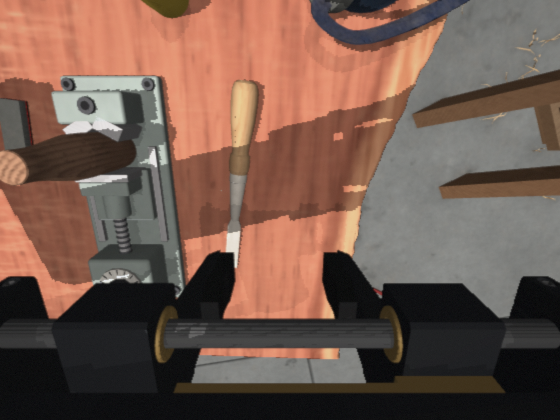

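The side view suggests the top is about 2 mm further toward the V than the body. To tell a real lean from calibration error, I'll compare the silhouette midline in the scene camera before the nip (known to be standing free) and after.

```bash
python3 - <<'E'
from h import *
for f in("p2scene","e1s"):
    d=load(f+".npz");W=cloud(d);im=d["image"]
    if f=="e1s": cv2.imwrite("pics/e1sc.png",np.hstack([cv2.resize(load("p2scene.npz")["image"][150:255,255:415],None,fx=2.4,fy=4.8,interpolation=cv2.INTER_CUBIC),cv2.resize(im[150:255,255:415],None,fx=2.4,fy=4.8,interpolation=cv2.INTER_CUBIC)]))
    a=(W[...,:2]-K0)@XV;b=(W[...,:2]-K0)@YV
    m=(abs(a+.002)<.03)&(abs(b-.148)<.03)&(W[...,2]>.066)
    K=d["intrinsics"];Rm=R.from_rotvec(d["orientation"]).as_matrix();t=d["position"]
    def proj(P):
        c=Rm.T@(P-t);return K[0,0]*c[0]/c[2]+K[0,2],K[1,1]*c[1]/c[2]+K[1,2]
    base=K0+.148*YV
    # reference vertical line through seat
    u0,v0=proj(np.array([*base,.014]));u1,v1=proj(np.array([*base,.153]))
    rows=np.nonzero(m.any(1))[0];mid=[]
    for r in rows:
        u=np.nonzero(m[r])[0]
        if len(u)>=6: mid.append((r,(u.min()+u.max())/2,len(u)))
    mid=np.array(mid);ref=u0+(mid[:,0]-v0)*(u1-u0)/(v1-v0)
    dd=mid[:,1]-ref;pf=np.polyfit(mid[:,0],dd,1);sc=np.linalg.norm(np.array([*base,.08])-t)/K[0,0]
    print(f,"rows",rows.min(),rows.max(),"px diff from vertical:",dd[::5].round(1),"slope deg",np.degrees(np.arctan(pf[0])).round(2),"mm/px",(sc*1000).round(2))
E
```

```text
p2scene rows 167 214 px diff from vertical: [1.1 0.7 0.9 1.  1.2 1.3 0.9 0.6 0.7 2.4] slope deg 0.28 mm/px 1.96
e1s rows 167 214 px diff from vertical: [-2.4 -2.3 -2.1 -1.5 -1.8 -1.7 -1.6 -1.4 -1.3 -0.1] slope deg 1.73 mm/px 1.96
```

View pics/e1sc.png

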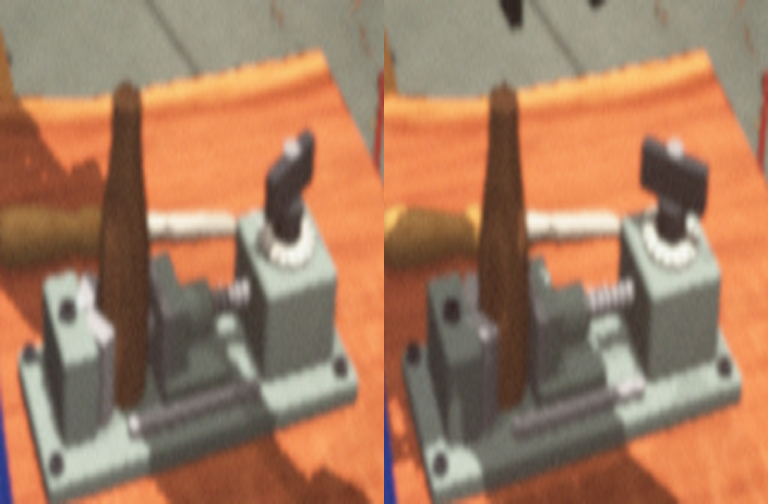

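The lean is real but small: about 1.5° toward the V compared with before the nip. The foot is about 1 mm from the seat on both axes. Straightening it in the nip could push the nip over its limit, so I'm leaving it. The arm is clear of everything, so I'm handing in.

```bash
python3 - <<'E'
from cell import manip,order
s=manip.state();print(s["clock"],s["contact_force"].round(2))
print(order.close_job())
E
```

```text
56.9333 [-0.49 -0.33 -0.3 ]
the job is handed in; nothing more can be done
None
```

The walnut handle is standing on the vice's bed in the V jaw, nipped at about 9 N. I handed the job in at 56.9 s with the arm clear of everything.

**What I did:** I opened the knob about 1.5 rad, which left the jaw at about 17.9 mm. The small brown handle went onto the bed, and I regripped it once because it stood about 2 mm off to the side. Then I closed the knob through the slack in 0.01 rad steps.

**Nip:** the wrist-joint (joint 6) torque was a steady 0.214 N m with the jaw sliding free. It rose to 0.304 N m at the last step, which gives the 9 N. I did not measure it again after letting go.

**Last checks:**
- **Position:** I put the handle's foot about 1 mm from the seat along both vice axes.
- **Bystanders:** the slip stone and chisel look unmoved in the last pictures. I judged this by eye and did not measure it.

**Not ideal:**
- **Lean:** the handle leans about 1.5° toward the V, as shown by the scene camera before and after the nip and by a side view from the wrist camera. I left it because straightening it in the jaw could have pushed the nip past its limit.
- **Conflicting views:** the scene camera's sideways reading of the handle differed from the wrist camera's by about 2 mm. I relied on the closer wrist views.

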